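# Press the brass bench dog flush

### The arm

A 6-joint arm with a two-finger parallel gripper is mounted at the origin on the work surface. World frame = base frame: x ahead of the robot, y to its left, z up, the work surface at z = 0. Lengths are in m, angles in rad, forces in N, time in s.
With the tool pointing down it reaches from about 0.275 to 1 m from the base axis. Payload 8.4 kg.
Tool frame: the origin (TCP) lies on the front face of the gripper's body, between the roots of the fingers; the fingertips stand env.tip_extent ahead of it and the grasp point (between the pads) lies 54 mm ahead of it (env.tip_extent is the distance from the TCP to the fingertips, in m); x points along the fingers, z is the direction in which the jaws open and shut, and the axes are right-handed (so a half turn about x gives the same grasp; the last joint's range is limited). The gripper opens to 85 mm and grips with 20 to 120 N. Pads are 22 mm wide; open, the fingers measure 114 mm over their backs; the gripper's body (76 mm by 85 mm) begins 54 mm behind the grasp point. The pads swing forward as they close: fully open they stand 13 mm farther back than shut.
Start: joints at [-1.143, 0.353, 1.633, -0, 1.155, -0.002], TCP at [0.26, -0.568, 0.304] pointing down, gripper open.
Joint ranges: [-2.63, 2.63], [-0.92, 2.1], [0.06, 2.66], [-1.3, 4.44], [0, 2.69], [-3.02, 3.02]. Speed limits (rad/s): [2.22, 2.22, 2.79, 3.14, 3.14, 3.14].

### API

Orientations are given as a 3x3 rotation matrix whose columns are the frame's x, y, z axes.
In Python, from plant import env gives the robot as it stands.
- The arm moves only by the tool drive_tool, never from a script. Its argument "plan" is a list of rows, each an object with "slide": the shift along the tool's x, y, z in mm, a list of three; "angular": the turn, a rotation vector about the tool's x, y, z in rad, a list of three. A call has 1 to 20 rows; each row is the pose to reach, as a shift and turn from the pose commanded when the call began, along the tool's axes at that moment; what a row does not reach only later rows make up. A row lasts 1/8 s, in which the tool goes at most 62.5 mm and 10.7 degrees, less where a joint would pass 70% of its speed; a pose out of reach is approached as far as the arm can. A call with a gripper value outside its range is refused whole. "hand" is the finger opening in mm, from 0 to 85.4, set as the call begins (left out, the last holds). The fingers move at their own pace and stop on an object; "force" is the grip in N (left out, the last holds). Time passes only in rows, so rows that repeat a pose let the fingers close. It gives the time, the measured TCP pose, the force and the opening at its end, in the units of the state.
- env.state(): the state, without advancing time (a new reading comes with each control period).
- env.camera(name): name is "side" or "top" or "wrist"; returns a dict with "color" (480x640x3 uint8, red, green, blue), "fov_y" (degrees; the focal length in pixels is half the picture's height over the tangent of half this angle, whatever the lens; pixels are square), "cx", "cy" (the principal point, pixels), "dist" ([k1, k2, p1, p2, k3] as OpenCV has them; the pictures are not rectified), "rvec" (rotation vector, rad) and "tvec" (3), from world to camera coordinates, as OpenCV has them; the wrist camera has in their place "tool_from_camera" (4x4, takes a point from camera to tool coordinates, whose origin is the TCP and whose axes are the tool frame's). Camera axes: x right, y down, z forward; pixel columns grow to the right and rows downward; lengths in m; the calibration is good to about 2 mm. A picture is of the moment at which its call begins: read the wrist's pose just before it. There is no depth.
- env.finish_job(): hands the job in, once; it reports no verdict.
The state is a dict: "t": time; "q": joint angles; "qvel": joint speeds; "joint_efforts": joint torques, N m; "ee_pos": TCP position; "ee_rot": TCP orientation; "wrist_force": force on the tool from outside, world axes, zero at the start; "ft_torque": the same for the moment, N m; "gripper_width": finger opening in m.
Only numpy, scipy, OpenCV 4.12 (cv2) and the standard library are available. Lean on these libraries where they do the work, as an engineer would, in place of code of your own. Each camera call takes 0.05 s, during which the arm holds its last target.

### The job

The brass bench dog standing up out of the carving bench is in the way of the gouge: press it gently down with the fingertips until its head is flush with the bench top, then take the hand away. The two brown wooden dogs are set as stops for the next board, so leave them standing and untouched. Do not touch the carved panel, do not lean hard on the bench, and do not pull the brass dog up or shift the mallet, the gouge or the bottle.

Things in the scene. Friction and masses are not known exactly. Their poses are not given: they have to be found in the camera images.
- dog_brass (a joint): how far the brass dog is pressed down, in m: 0.030 = fully home, head flush with the bench top (its stop); it starts from 0.005 to 0.014, head 16 to 25 mm above the bench top. The dog is a smooth upright brass-yellow cylinder, 25 mm in diameter, with a flat head. It slides down in its hole against about 3 N of friction, has no spring, and stays where it is left
- dog_brass_head (a point): centre of the flat top face of the brass dog; z up. It goes down with the dog. The stop at flush is hard and sudden, so arrive slowly: 10 to 20 mm/s is gentle, 40 mm/s strikes it with some 50 N, which is too hard
- hole_brass: the 25 mm hole the brass dog stands in, shown as a thin dark ring of 29 mm diameter. Origin on the hole's axis at the level of the bench top, z up. The five holes of the bench lie in one straight row, 100 mm apart, and the three dogs may be in any of them; the two empty holes are plain black discs, level with the bench top
- dog_wood1_head (a point): centre of the flat top of one reddish-brown wooden dog, also 25 mm in diameter, standing 16 to 25 mm above the bench top in the same row; it slides as easily as the brass one and must stay as it is
- dog_wood2_head (a point): the same for the other reddish-brown wooden dog
- hole_wood1: the hole of the first wooden dog: origin on its axis at the level of the bench top
- hole_wood2: the hole of the second wooden dog: origin on its axis at the level of the bench top
- bench: light beech bench-top carving bench, fixed, 360 mm (its x, away from the robot) by 600 mm (its y) and 90 mm high. Origin at the centre of its underside, on the table; z up. The row of dog holes runs along its y at x = -120 mm; a fence 24 mm thick and 30 mm high runs along its far edge
- panel: relief-carved limewood panel with a rosette, loose, 170 by 280 mm and 26 mm thick, lying flat on the bench before the fence; its near edge is more than 75 mm beyond the dog holes. Origin at the centre of its underside
- mallet: dark round carver's mallet standing on its head, handle up, loose, 80 mm in diameter and 210 mm tall, at the far left corner of the bench. Origin at the centre of its foot
- gouge: small palm gouge, loose, 140 mm long and 32 mm thick, lying at the right end of the bench beyond the dog holes. Origin under its middle, on the bench; its x axis points to the steel tip
- bottle: water bottle with blue label, loose, 62 mm in diameter and 205 mm tall, standing on the table just to the right of the bench. Origin at the centre of its foot

How it is judged:
On the way, in this order (a step that is already met when the one before it is completed fails the run):
1. the fingertips press on the brass dog while it still stands proud of the bench (contact force between the fingers and hole_brass above 0.5 N and value of joint dog_brass below 0.026 m), for 0.04 s.
2. the brass dog is pressed home, its head flush with the bench top (value of joint dog_brass above 0.0275 m), for 0.2 s.
At the end, for the whole second after the job is handed in: The brass dog's head is flush with the bench top to within 2.5 mm and stays there; both wooden dogs stand within 3 mm of where they were; panel, mallet and bottle are within 6 mm and the gouge within 8 mm of where they lay, mallet and bottle upright (value of joint dog_brass above 0.0275 m and distance of each of dog_wood1_head, dog_wood2_head from where it was at the start of the episode below 0.003 m and distance of each of panel, mallet, bottle from where it was at the start of the episode below 0.006 m and angle between each of mallet, bottle's own z axis and vertical below 0.1 rad and distance of gouge from where it was at the start of the episode below 0.008 m); the robot touches nothing.
It fails at once if the brass dog is pulled up (value of joint dog_brass below 0.003 m).
It fails at once if the dog or the bench is pressed hard instead of gently (over 40 N) (contact force between anything else and hole_brass above 40 N or contact force between any of the arm, the fingers and bench above 40 N).
It fails at once if a wooden dog is touched or moved (contact force between any of the arm, the fingers and hole_wood1 above 0.5 N or contact force between any of the arm, the fingers and hole_wood2 above 0.5 N or distance of any of dog_wood1_head, dog_wood2_head from where it was at the start of the episode above 0.003 m).
It fails at once if the carved panel is touched or moved (contact force between any of the fingers, the arm and panel above 0.5 N or distance of panel from where it was at the start of the episode above 0.006 m).
It fails at once if the mallet, gouge or bottle is moved (distance of any of mallet, bottle from where it was at the start of the episode above 0.006 m or distance of gouge from where it was at the start of the episode above 0.008 m).
It also fails if it takes over 32 s, if anything falls off the work surface, if the arm or the gripper's body presses on something with over 40 N, if the wrist force passes 120 N, or if a joint passes its speed limit or range.

## Working session

There is one attempt and no reset: what is moved stays moved. The work goes in short steps, Python scripts to look and compute and a tool call to move; the robot and the scene stay as the last step left them, time stands still between calls to the robot, and variables do not carry over. Pictures are saved under pics/ and viewed, and the job is handed in when it is done.

Besides the shell and the picture viewer there is one more tool, called after ">>>" as name(argument=value, ...) on one line, values as JSON. drive_tool: Moves the arm, as the interface text tells. Its arguments: {"type":"object","properties":{"plan":{"type":"array","items":{"type":"object","properties":{"slide":{"type":"array","items":{"type":"number"}},"angular":{"type":"array","items":{"type":"number"}}}}},"hand":{"type":"number"},"force":{"type":"number"}},"required":["plan"]}

```bash
mkdir -p pics; cat > h.py <<'E'
import numpy as np, cv2, json
from plant import env
def snap(n,f):
    s=env.state(); c=env.camera(n); cv2.imwrite(f'pics/{f}.png',c['color'][:,:,::-1])
    d={k:np.array(v).tolist() for k,v in c.items() if k!='color'}
    d['ee_pos']=np.array(s['ee_pos']).tolist(); d['ee_rot']=np.array(s['ee_rot']).tolist()
    json.dump(d,open(f'pics/{f}.json','w')); return d
def K(d):
    f=240/np.tan(np.radians(d['fov_y'])/2)
    return np.array([[f,0,d['cx']],[0,f,d['cy']],[0,0,1.]])
def RT(d):
    if 'rvec' in d: return cv2.Rodrigues(np.array(d['rvec'],float))[0],np.array(d['tvec'],float).ravel()
    T=np.eye(4);T[:3,:3]=d['ee_rot'];T[:3,3]=d['ee_pos'];W=np.linalg.inv(T@np.array(d['tool_from_camera']))
    return W[:3,:3],W[:3,3]
def load(f): return json.load(open(f'pics/{f}.json'))
def ray(d,uv):
    R,t=RT(d); p=cv2.undistortPoints(np.array([[uv]],float),K(d),np.array(d['dist'],float)).ravel()
    return -R.T@t, R.T@np.array([p[0],p[1],1])
def onz(d,uv,z):
    o,r=ray(d,uv); return o+r*(z-o[2])/r[2]
def proj(d,P):
    R,t=RT(d); return cv2.projectPoints(np.array(P,float).reshape(-1,1,3),cv2.Rodrigues(R)[0],t,K(d),np.array(d['dist'],float))[0].reshape(-1,2)
E
python3 - <<'E'
from h import *
for n in('side','top','wrist'): snap(n,n+'0')
s=env.state(); print({k:np.round(v,3).tolist() for k,v in s.items()}, env.tip_extent)
E
```

```text
{'t': 0.15, 'q': [-1.143, 0.354, 1.634, -0.0, 1.155, -0.002], 'qvel': [-0.0, -0.002, -0.004, 0.001, -0.001, -0.001], 'joint_efforts': [-0.0, -60.564, -34.234, -0.0, 0.006, -0.0], 'ee_pos': [0.26, -0.568, 0.303], 'ee_rot': [[-0.0, 0.909, 0.417], [0.001, 0.417, -0.909], [-1.0, -0.0, -0.001]], 'wrist_force': [0.287, -0.495, -0.089], 'ft_torque': [-0.031, -0.011, -0.002], 'gripper_width': 0.086} 0.0726
```

View pics/side0.png

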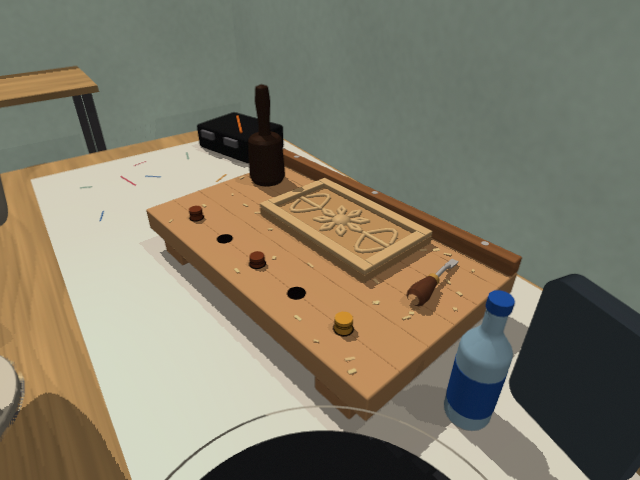

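View pics/top0.png

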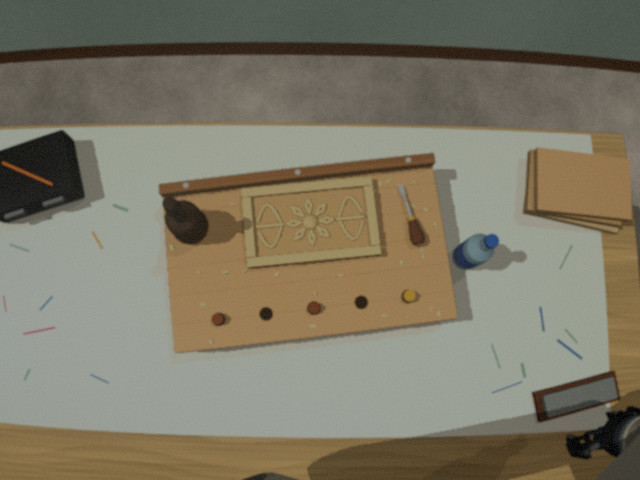

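View pics/wrist0.png

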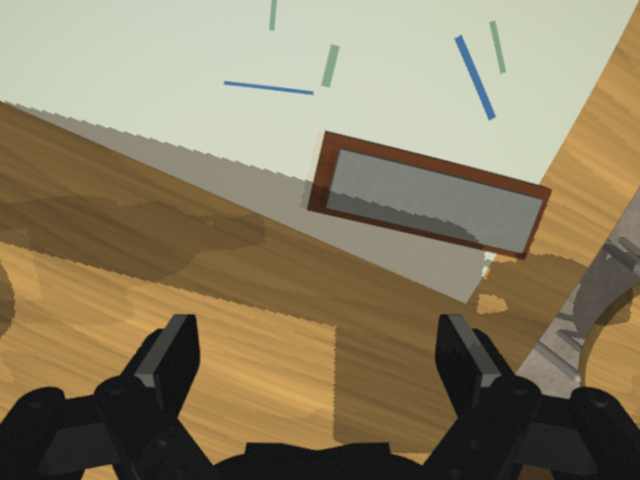

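The side view shows the brass dog's head at about (344,318), wooden dogs at (196,213) and (257,260), and empty holes at (225,239) and (297,293). In the top view the brass dog is at (409,296), rightmost in the row. The wooden dogs are at (219,319) and (314,308). The wrist view doesn't show the bench yet.

```bash
python3 - <<'E'
from h import *
for f,pts in(('top0',[(219,319),(266,314),(314,308),(361,302),(409,296)]),('side0',[(196,213),(225,239),(257,260),(297,293),(344,318)])):
    im=cv2.imread(f'pics/{f}.png')
    for i,(u,v) in enumerate(pts):
        c=cv2.resize(im[v-18:v+22,u-20:u+20],(400,400),interpolation=cv2.INTER_NEAREST)
        cv2.imwrite(f'/tmp/{f}_{i}.png',c)
cv2.imwrite('pics/zoom.png',np.vstack([np.hstack([cv2.imread('/tmp/top0_4.png'),cv2.imread('/tmp/side0_4.png')])]))
t=load('top0');s=load('side0')
print('empty holes')
for a,b in(((266,314),(225,239)),((361,302),(297,293))):
    print(onz(t,a,.09).round(4),onz(s,b,.09).round(4))
def tri(a,b):
    o1,r1=ray(t,a);o2,r2=ray(s,b)
    k=np.linalg.lstsq(np.c_[r1,-r2],o2-o1,rcond=None)[0]
    p,q=o1+k[0]*r1,o2+k[1]*r2
    return ((p+q)/2).round(4),np.linalg.norm(p-q).round(4)
print('brass',tri((409,296),(344,318)))
print('wood',tri((219,319),(196,210)),tri((314,308),(257,256)))
# bench corners
for a in((455,318),(176,351)): print(onz(t,a,.09).round(4))
E
```

```text
empty holes
[0.484  0.0476 0.09  ] [0.4869 0.0419 0.09  ]
[ 0.5109 -0.1504  0.09  ] [ 0.5134 -0.1548  0.09  ]
brass (array([ 0.5248, -0.2503,  0.1072]), np.float64(0.0054))
wood (array([0.4732, 0.1425, 0.1062]), np.float64(0.0039)) (array([ 0.4988, -0.0529,  0.1037]), np.float64(0.0046))
[ 0.4777 -0.3496  0.09  ]
[0.4038 0.234  0.09  ]
```

View pics/zoom.png

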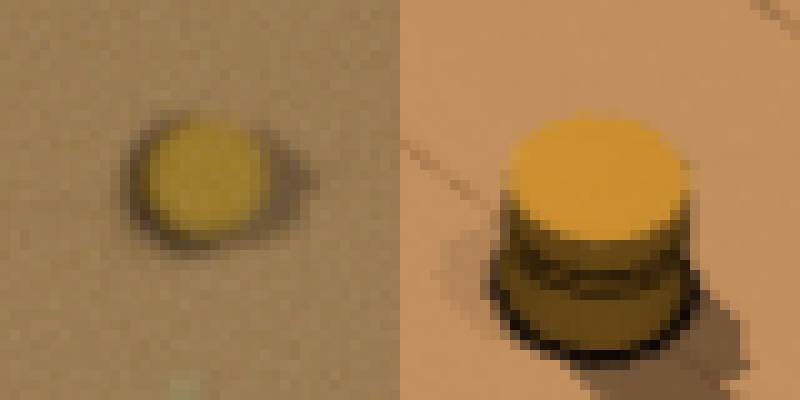

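```bash
python3 - <<'E'
from h import *
w=load('wrist0');t=load('top0')
print(np.round(w['tool_from_camera'],3))
R=np.array(w['ee_rot'])
tgt=np.array([.525,-.252,.303])
print('tool shift',R.T@(tgt-np.array(w['ee_pos'])))
d=dict(w);d['ee_pos']=tgt.tolist()
print(proj(d,[[.525,-.252,.108],[.525,-.252,.23]]))
print('bottle foot approx',onz(t,(466,260),0.02),'top',onz(t,(490,241),.205),'gouge',onz(t,(417,232),.11))
E
```

```text
[[-0.    -0.31   0.951 -0.071]
 [ 0.    -0.951 -0.31   0.079]
 [ 1.     0.     0.     0.001]
 [ 0.     0.     0.     1.   ]]
tool shift [ 0.00047012  0.37223919 -0.17684965]
[[316.75604148 226.02277676]
 [316.08011746 316.03633222]]
bottle foot approx [ 0.6130016  -0.39795113  0.02      ] top [ 0.62140329 -0.39479072  0.205     ] gouge [ 0.65764793 -0.26826442  0.11      ]
```

>>> drive_tool(plan=[{"slide": [0, 31, -15]}, {"slide": [0, 62, -30]}, {"slide": [0, 93, -44]}, {"slide": [0, 124, -59]}, {"slide": [0, 155, -74]}, {"slide": [0, 186, -88]}, {"slide": [0, 217, -103]}, {"slide": [0, 248, -118]}, {"slide": [0, 279, -133]}, {"slide": [0, 310, -147]}, {"slide": [0, 341, -162]}, {"slide": [0, 360, -171]}, {"slide": [0, 372, -177]}, {"slide": [0, 372, -177]}, {"slide": [0, 372, -177]}], hand=0, force=20)

```text
invalid input
```

```bash
python3 - <<'E'
from h import *
for n in('side','wrist'): snap(n,n+'1')
s=env.state(); print({k:np.round(s[k],4).tolist() for k in('t','ee_pos','ee_rot','wrist_force','gripper_width')}, env.tip_extent)
w=load('wrist1'); im=cv2.imread('pics/wrist1.png')
hsv=cv2.cvtColor(im,cv2.COLOR_BGR2HSV)
cv2.imwrite('pics/w1z.png',cv2.resize(im[150:350,220:420],(600,600),interpolation=cv2.INTER_NEAREST))
E
```

```text
{'t': 0.25, 'ee_pos': [0.2604, -0.568, 0.3035], 'ee_rot': [[-0.0003, 0.9091, 0.4167], [0.0006, 0.4167, -0.9091], [-1.0, 0.0, -0.0007]], 'wrist_force': [0.5409, -0.2406, -0.4502], 'gripper_width': 0.0855} 0.0726
```

View pics/wrist1.png

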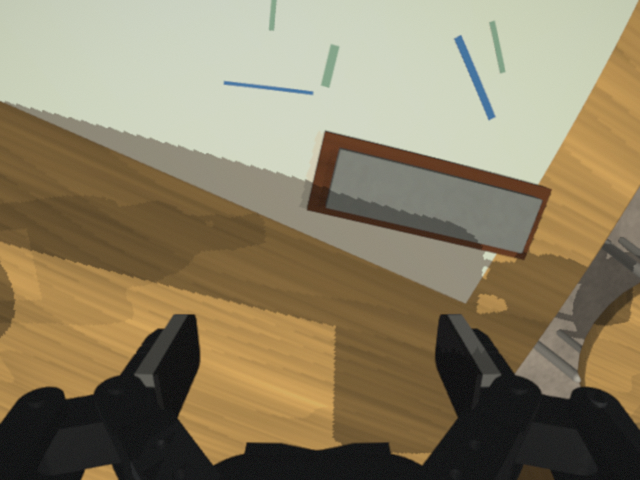

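View pics/w1z.png

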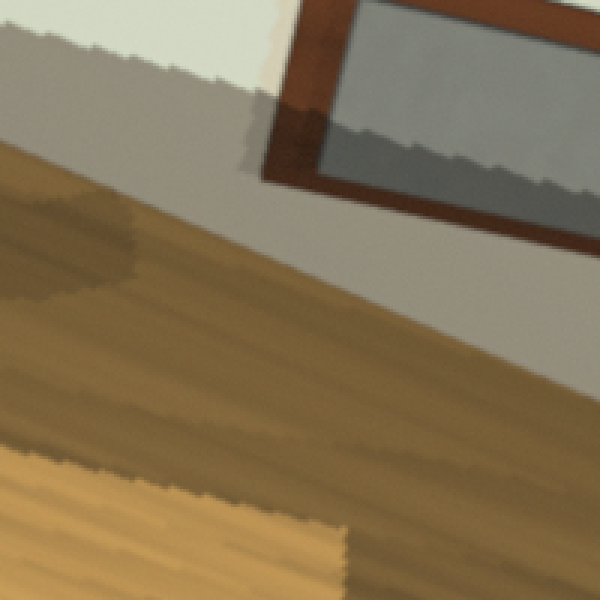

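View pics/side1.png

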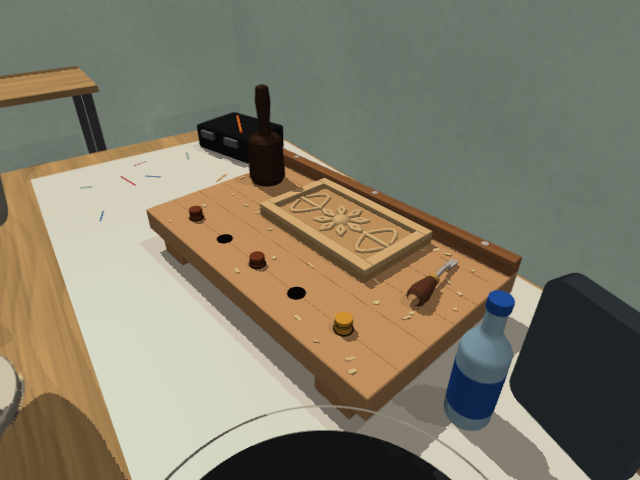

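The move was refused as "invalid input", so the arm hasn't moved and the pictures are unchanged. Each row probably needs its "angular" entry as well.

>>> drive_tool(plan=[{"slide": [0, 31, -15], "angular": [0, 0, 0]}, {"slide": [0, 62, -30], "angular": [0, 0, 0]}, {"slide": [0, 93, -44], "angular": [0, 0, 0]}, {"slide": [0, 124, -59], "angular": [0, 0, 0]}, {"slide": [0, 155, -74], "angular": [0, 0, 0]}, {"slide": [0, 186, -88], "angular": [0, 0, 0]}, {"slide": [0, 217, -103], "angular": [0, 0, 0]}, {"slide": [0, 248, -118], "angular": [0, 0, 0]}, {"slide": [0, 279, -133], "angular": [0, 0, 0]}, {"slide": [0, 310, -147], "angular": [0, 0, 0]}, {"slide": [0, 341, -162], "angular": [0, 0, 0]}, {"slide": [0, 360, -171], "angular": [0, 0, 0]}, {"slide": [0, 372, -177], "angular": [0, 0, 0]}, {"slide": [0, 372, -177], "angular": [0, 0, 0]}, {"slide": [0, 372, -177], "angular": [0, 0, 0]}], hand=0, force=20)

```text
t: 2.12
ee_pos: [0.5244, -0.2528, 0.3038]
ee_rot: [[-0.0, 0.909, 0.416], [-0.0, 0.416, -0.909], [-1.0, -0.0, -0.0]]
wrist_force: [-0.1, -0.1, -0.7]
gripper_width: -0.0001
```

```bash
python3 - <<'E'
from h import *
for n in('side','wrist'): snap(n,n+'2')
print(env.tip_extent)
im=cv2.imread('pics/wrist2.png')
cv2.imwrite('pics/w2z.png',cv2.resize(im[170:370,220:420],(600,600),interpolation=cv2.INTER_NEAREST))
E
```

```text
0.0726
```

View pics/wrist2.png

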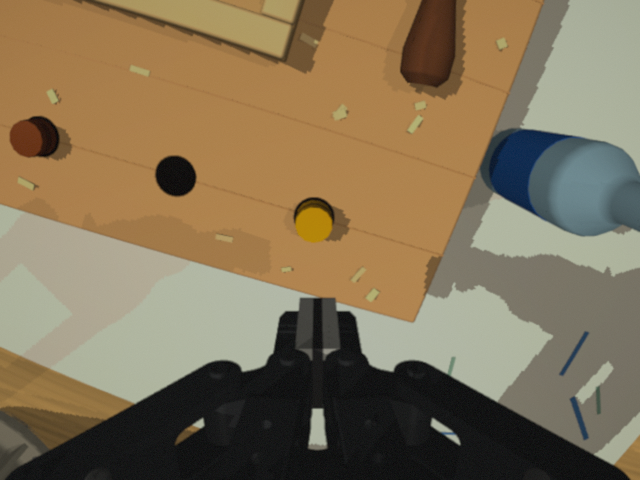

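View pics/w2z.png

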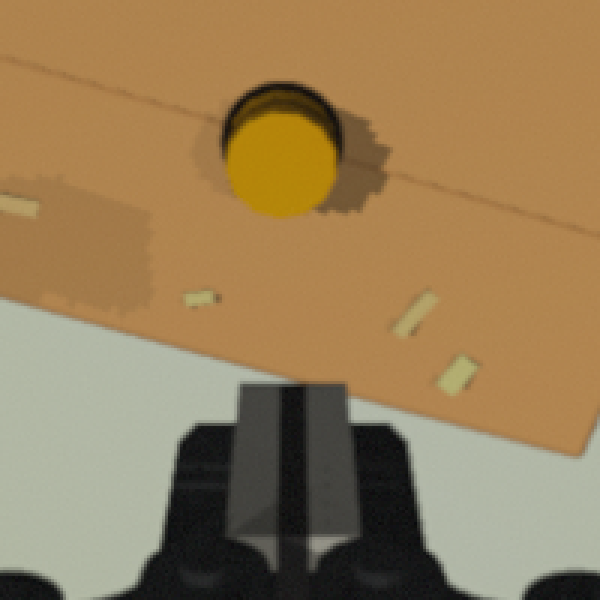

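View pics/side2.png

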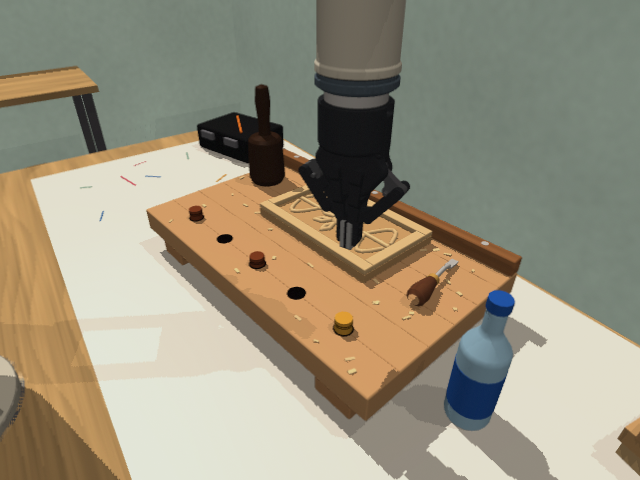

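The wrist view shows the brass head centred at about (314,225), with the shut fingertips just below it at about (318,299). The nearest wooden dog is at (35,137). In the side view everything stands as it did before.

```bash
python3 - <<'E'
from h import *
from scipy.optimize import least_squares
w=load('wrist2');t=load('top0');s=load('side0')
im=cv2.imread('pics/wrist2.png').astype(int)
m=((im[:,:,2]>150)&(im[:,:,0]<40)).astype(np.uint8)
n,l,st,c=cv2.connectedComponentsWithStats(m); i=1+np.argmax(st[1:,4]); print('head px',c[i],st[i]); uv=c[i]
obs=[(w,uv),(t,(409.2,296.3)),(s,(343.9,317.6))]
f=lambda P:np.concatenate([(proj(d,P)[0]-u)*g for (d,u),g in zip(obs,(1,2,1.))])
r=least_squares(f,[.525,-.252,.108]);print(r.x,r.fun)
for z in(.106,.110,.114): print(z,onz(w,uv,z),onz(t,(409.2,296.3),z),onz(s,(343.9,317.6),z))
R=np.array(w['ee_rot']);print('shift to brass (tool)',R.T@(r.x-np.array(w['ee_pos'])))
# tips predicted
for e in(.0726,): print(proj(w,[(np.array(w['ee_pos'])+R@np.array([e,y,0])) for y in(-.011,0,.011)]))
E
```

```text
head px [313.3029382  224.66160081] [295 208  37  35 987]
[ 0.5238594  -0.25052491  0.10796858] [-0.43152808  0.07198328  1.33696732 -2.0199231  -2.28460564  0.73030969]
0.106 [ 0.52348743 -0.25099044  0.106     ] [ 0.52193845 -0.24944345  0.106     ] [ 0.5285806  -0.24959281  0.106     ]
0.11 [ 0.52457872 -0.25053359  0.11      ] [ 0.52156284 -0.24871485  0.11      ] [ 0.52590268 -0.25279573  0.11      ]
0.114 [ 0.52567001 -0.25007674  0.114     ] [ 0.52118722 -0.24798624  0.114     ] [ 0.52322475 -0.25599866  0.114     ]
shift to brass (tool) [ 0.19587197  0.00063448 -0.00235626]
[[315.87934245 341.03919504]
 [315.85108868 316.54055077]
 [315.82250446 290.80129184]]
```

>>> drive_tool(plan=[{"slide": [10, 0, -1], "angular": [0, 0, 0]}, {"slide": [25, 1, -2], "angular": [0, 0, 0]}, {"slide": [45, 1, -3], "angular": [0, 0, 0]}, {"slide": [65, 1, -3], "angular": [0, 0, 0]}, {"slide": [83, 1, -3], "angular": [0, 0, 0]}, {"slide": [95, 1, -3], "angular": [0, 0, 0]}, {"slide": [100, 1, -3], "angular": [0, 0, 0]}, {"slide": [100, 1, -3], "angular": [0, 0, 0]}])

```text
t: 3.22
ee_pos: [0.5246, -0.2491, 0.2038]
ee_rot: [[-0.0, 0.909, 0.417], [0.0, 0.417, -0.909], [-1.0, -0.0, -0.0]]
wrist_force: [0.7, 0.1, 0.5]
gripper_width: -0.0
```

```bash
python3 - <<'E'
from h import *
for n in('side','wrist'): snap(n,n+'3')
s=env.state();print(s['ee_pos'],s['wrist_force'])
a=cv2.imread('pics/wrist3.png')[150:350,220:420];b=cv2.imread('pics/side3.png')[220:360,274:414]
cv2.imwrite('pics/z3.png',np.hstack([cv2.resize(x,(400,400),interpolation=cv2.INTER_NEAREST) for x in(a,b)]))
E
```

```text
[ 0.52485238 -0.24924901  0.20443802] [-0.06026204  0.61129529  0.06558832]
```

View pics/z3.png

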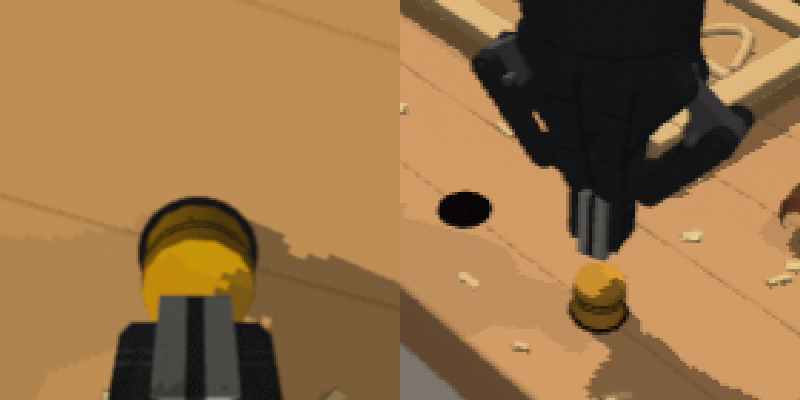

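The tips line up with the brass head in both views, with roughly a 20 mm gap. Now I'll go down slowly.

>>> drive_tool(plan=[{"slide": [3, 0, 0], "angular": [0, 0, 0]}, {"slide": [6, 0, 0], "angular": [0, 0, 0]}, {"slide": [9, 0, 0], "angular": [0, 0, 0]}, {"slide": [11, 0, 0], "angular": [0, 0, 0]}, {"slide": [13, 0, 0], "angular": [0, 0, 0]}, {"slide": [14.5, 0, 0], "angular": [0, 0, 0]}, {"slide": [16, 0, 0], "angular": [0, 0, 0]}, {"slide": [17.5, 0, 0], "angular": [0, 0, 0]}, {"slide": [19, 0, 0], "angular": [0, 0, 0]}, {"slide": [20.5, 0, 0], "angular": [0, 0, 0]}, {"slide": [22, 0, 0], "angular": [0, 0, 0]}, {"slide": [23.5, 0, 0], "angular": [0, 0, 0]}, {"slide": [25, 0, 0], "angular": [0, 0, 0]}, {"slide": [26.5, 0, 0], "angular": [0, 0, 0]}, {"slide": [28, 0, 0], "angular": [0, 0, 0]}, {"slide": [28, 0, 0], "angular": [0, 0, 0]}])

```text
t: 5.32
ee_pos: [0.5245, -0.2491, 0.1756]
ee_rot: [[-0.0, 0.909, 0.417], [0.0, 0.417, -0.909], [-1.0, -0.0, -0.0]]
wrist_force: [-0.9, -0.0, 0.8]
gripper_width: -0.0001
```

```bash
python3 - <<'E'
from h import *
for n in('side','wrist'): snap(n,n+'4')
s=env.state();print(s['t'],s['ee_pos'],s['wrist_force'],s['ft_torque'])
a=cv2.imread('pics/wrist4.png')[150:350,220:420];b=cv2.imread('pics/side4.png')[250:370,284:404]
cv2.imwrite('pics/z4.png',np.hstack([cv2.resize(x,(400,400),interpolation=cv2.INTER_NEAREST) for x in(a,b)]))
E
```

```text
5.425 [ 0.52444097 -0.2490471   0.17565968] [-0.29519656 -0.40136395  0.51134823] [-0.02975657 -0.01735701 -0.02221864]
```

View pics/z4.png

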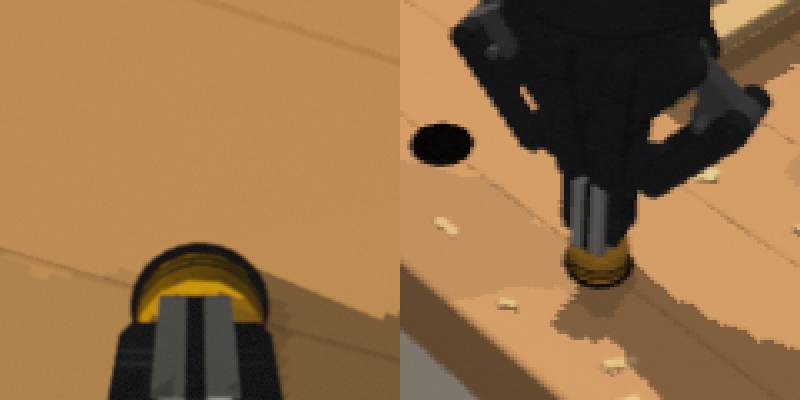

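The tips are on the brass head, well centred, and about 12 mm remain.

>>> drive_tool(plan=[{"slide": [1.5, 0, 0], "angular": [0, 0, 0]}, {"slide": [3, 0, 0], "angular": [0, 0, 0]}, {"slide": [4.5, 0, 0], "angular": [0, 0, 0]}, {"slide": [6, 0, 0], "angular": [0, 0, 0]}, {"slide": [7.5, 0, 0], "angular": [0, 0, 0]}, {"slide": [9, 0, 0], "angular": [0, 0, 0]}])

```text
t: 6.18
ee_pos: [0.5245, -0.2491, 0.1668]
ee_rot: [[-0.0, 0.909, 0.417], [0.0, 0.417, -0.909], [-1.0, -0.0, -0.0]]
wrist_force: [-0.9, 0.4, 1.6]
gripper_width: 0.0
```

```bash
python3 - <<'E'
from h import *
for n in('side','wrist'): snap(n,n+'5')
s=env.state();print(s['t'],s['ee_pos'],s['wrist_force'],s['ft_torque'])
a=cv2.imread('pics/wrist5.png')[150:350,220:420];b=cv2.imread('pics/side5.png')[250:370,284:404]
cv2.imwrite('pics/z5.png',np.hstack([cv2.resize(x,(400,400),interpolation=cv2.INTER_NEAREST) for x in(a,b)]))
E
```

```text
6.275 [ 0.52449756 -0.24909287  0.16660974] [ 0.04554483 -0.98837787 -0.33172112] [ 0.04495788  0.00652609 -0.012028  ]
```

View pics/z5.png

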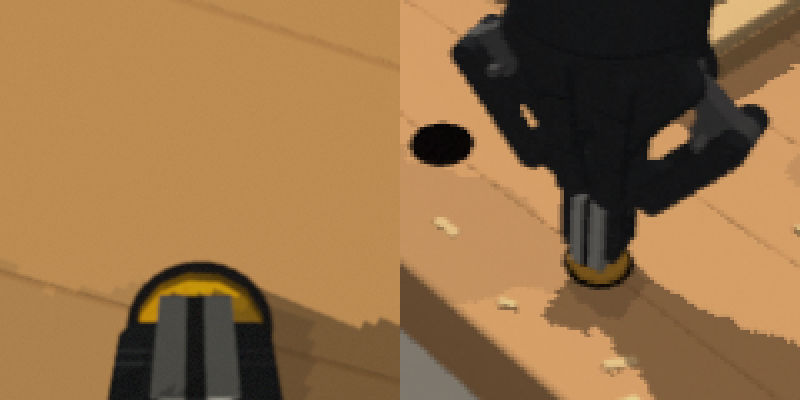

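The dog has gone down a good deal and still stands about 4 mm proud. I'll take the last part in small steps and check the force after each.

>>> drive_tool(plan=[{"slide": [1.2, 0, 0], "angular": [0, 0, 0]}, {"slide": [2.4, 0, 0], "angular": [0, 0, 0]}, {"slide": [3.2, 0, 0], "angular": [0, 0, 0]}])

```text
t: 6.65
ee_pos: [0.5245, -0.2491, 0.1637]
ee_rot: [[0.0, 0.909, 0.417], [-0.0, 0.417, -0.909], [-1.0, 0.0, 0.0]]
wrist_force: [0.5, 0.0, 2.9]
gripper_width: -0.0001
```

>>> drive_tool(plan=[{"slide": [0.4, 0, 0], "angular": [0, 0, 0]}, {"slide": [0.4, 0, 0], "angular": [0, 0, 0]}])

```text
t: 6.9
ee_pos: [0.5245, -0.2491, 0.1632]
ee_rot: [[0.0, 0.909, 0.417], [-0.0, 0.417, -0.909], [-1.0, 0.0, 0.0]]
wrist_force: [0.0, 0.1, 1.0]
gripper_width: 0.0
```

>>> drive_tool(plan=[{"slide": [0.5, 0, 0], "angular": [0, 0, 0]}, {"slide": [0.5, 0, 0], "angular": [0, 0, 0]}])

```text
t: 7.15
ee_pos: [0.5246, -0.2491, 0.1632]
ee_rot: [[0.0, 0.909, 0.417], [-0.0, 0.417, -0.909], [-1.0, 0.0, 0.0]]
wrist_force: [-1.0, 0.2, 5.8]
gripper_width: -0.0002
```

>>> drive_tool(plan=[{"slide": [0.3, 0, 0], "angular": [0, 0, 0]}, {"slide": [0.3, 0, 0], "angular": [0, 0, 0]}])

```text
t: 7.4
ee_pos: [0.5246, -0.2491, 0.1631]
ee_rot: [[0.0, 0.909, 0.417], [-0.0, 0.417, -0.909], [-1.0, 0.0, 0.0]]
wrist_force: [-3.0, 1.8, 8.8]
gripper_width: 0.0002
```

```bash
python3 - <<'E'
from h import *
for n in('side','wrist'): snap(n,n+'6')
s=env.state();print(s['t'],s['ee_pos'],s['wrist_force'],s['ft_torque'])
a=cv2.imread('pics/wrist6.png')[150:350,220:420];b=cv2.imread('pics/side6.png')[250:370,284:404]
cv2.imwrite('pics/z6.png',np.hstack([cv2.resize(x,(400,400),interpolation=cv2.INTER_NEAREST) for x in(a,b)]))
E
```

```text
7.5 [ 0.5245619  -0.24912328  0.16312878] [-2.45372878  1.45724127  8.89259872] [ 0.1942981   0.44987479 -0.08970007]
```

View pics/z6.png

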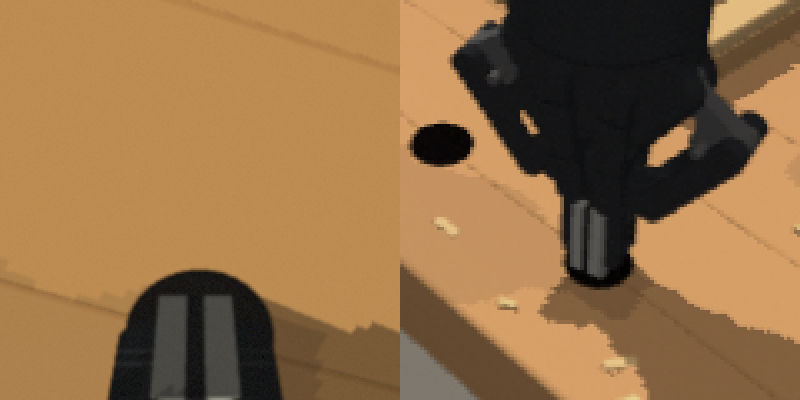

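The TCP stopped at 0.163 while the force rose to 9 N, well above the 3 N of friction. In the picture no brass stands above the dark ring, so the dog is on its stop. Now I'll lift straight up.

>>> drive_tool(plan=[{"slide": [-1, 0, 0], "angular": [0, 0, 0]}, {"slide": [-4, 0, 0], "angular": [0, 0, 0]}, {"slide": [-10, 0, 0], "angular": [0, 0, 0]}, {"slide": [-25, 0, 0], "angular": [0, 0, 0]}, {"slide": [-45, 0, 0], "angular": [0, 0, 0]}, {"slide": [-70, 0, 0], "angular": [0, 0, 0]}, {"slide": [-95, 0, 0], "angular": [0, 0, 0]}, {"slide": [-120, 0, 0], "angular": [0, 0, 0]}, {"slide": [-135, 0, 0], "angular": [0, 0, 0]}, {"slide": [-140, 0, 0], "angular": [0, 0, 0]}, {"slide": [-140, 0, 0], "angular": [0, 0, 0]}, {"slide": [-140, 0, 0], "angular": [0, 0, 0]}])

```text
t: 9.0
ee_pos: [0.5241, -0.2489, 0.3016]
ee_rot: [[-0.001, 0.909, 0.417], [0.001, 0.417, -0.909], [-1.0, -0.001, -0.001]]
wrist_force: [-0.1, -0.5, 0.6]
gripper_width: 0.0001
```

```bash
python3 - <<'E'
from h import *
for n in('side','wrist'): snap(n,n+'7')
s=env.state();print(s['t'],s['ee_pos'],s['wrist_force'])
a=cv2.imread('pics/wrist7.png')[150:350,220:420];b=cv2.imread('pics/side7.png')[250:370,284:404]
cv2.imwrite('pics/z7.png',np.hstack([cv2.resize(x,(400,400),interpolation=cv2.INTER_NEAREST) for x in(a,b)]))
d=cv2.absdiff(cv2.imread('pics/side0.png'),cv2.imread('pics/side7.png')).max(2)
for n,(u,v,r) in dict(mallet=(266,170,12),wood1=(196,213,9),wood2=(257,260,9),gouge=(425,290,20),bottle=(480,380,30)).items(): print(n,(d[v-r:v+r,u-r:u+r]>25).mean())
E
```

```text
9.1 [ 0.52421498 -0.24898512  0.30161898] [0.58739097 0.48098408 0.12136907]
mallet 0.0
wood1 0.0
wood2 0.0
gouge 0.000625
bottle 0.0044444444444444444
```

View pics/z7.png

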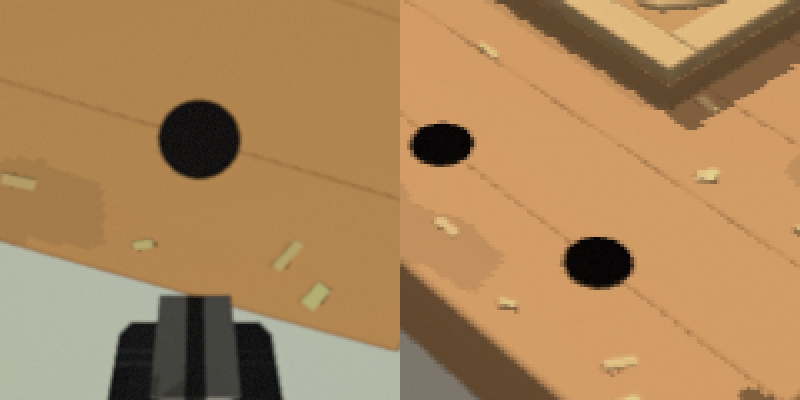

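View pics/side7.png

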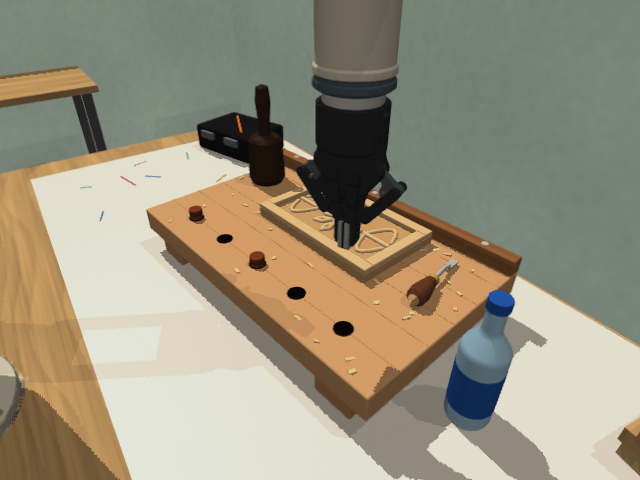

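The hand is clear. In the side view the brass dog at (344,328) is now level with the bench, and its place shows only as the dark ring's disc. The wooden dogs, mallet, gouge, bottle and panel look unchanged.

```bash
python3 -c "
from plant import env
print(env.finish_job())"
```

```text
the job is handed in; nothing more can be done
None
```

I pressed the brass dog down until it stopped, using the closed fingertips, then lifted the hand straight up and handed the job in at about 9 s. No verdict was reported.

- **Pressing:** I went down at about 12 mm/s, slowing to small steps of 0.5 mm or less at the end. The fingertips stopped at z ≈ 0.0905 m, against the bench top at 0.090 m. The wrist force read about 9 N there, well above the 3 N of friction and far below the 40 N limit.
- **After lifting:** No brass stands above the bench in the side or wrist view. I can't see the head itself, because only a black disc shows at the hole. That the dog is flush rests on the stop height and the force.
- **Other objects:** Comparing side views from before and after showed no change at the wooden dogs or mallet, and under 0.5 % of pixels changed at the gouge and bottle. I checked the panel only by eye, as the gripper hides part of it; it looked unmoved.
- **Problems:** My first move call was refused as "invalid input" because its rows had no "angular" entry; nothing moved. The camera views disagreed by up to about 5 mm on where the head was, so I relied mainly on the wrist view and on contact.

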